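# Roll the printed limb tube onto the layout line

### The arm

A 6-joint arm with a two-finger parallel gripper is mounted at the origin on the work surface. World frame = base frame: x ahead of the robot, y to its left, z up, the work surface at z = 0. Lengths are in m, angles in rad, forces in N, time in s.
With the tool pointing down it reaches from about 0.35 to 0.975 m from the base axis. Payload 4.9 kg.
Tool frame: the origin (TCP) lies at the very end of the fingers, on their centre line; the grasp point (between the pads) lies 19 mm behind it; z points along the fingers, x is the direction in which the jaws open and shut, and the axes are right-handed (so a half turn about z gives the same grasp; the last joint's range is limited). The gripper opens to 85 mm and grips with 20 to 120 N. Pads are 22 mm wide; open, the fingers measure 114 mm over their backs; the gripper's body (76 mm by 85 mm) begins 54 mm behind the grasp point. The pads swing forward as they close: fully open they stand 13 mm farther back than shut.
Start: joints at [1.187, 0.053, 1.613, -0, 1.476, -0.119], TCP at [0.164, 0.603, 0.231] pointing down, gripper open.
Joint ranges: [-3.01, 3.01], [-1.01, 2.22], [0.06, 2.58], [-1.02, 4.17], [0.09, 2.62], [-3.14, 3.14]. Speed limits (rad/s): [2.57, 2.57, 3.14, 3.14, 3.14, 3.14].

### API

Orientations are given as a unit quaternion [w, x, y, z].
In Python, from plant import manip, imaging gives the robot as it stands.
- The arm moves only by the shell command python3 -m pendant 'ROWS'. ROWS is JSON, a list that holds one entry, the list of rows, each a list of 7 numbers: the turn, a rotation vector about the world's x, y, z in units of pi rad (1.0 is pi rad), then the shift along the world's x, y, z in units of 250 mm (1.0 is 250 mm), then the opening, from 0 (shut) to 1 (fully open). In form: [[[ax, ay, az, tx, ty, tz, claw], ...]]. A call has 1 to 20 rows; each row shifts and turns the commanded pose from where the row before left it; what a row does not reach is not made up. A row lasts 1/8 s, in which the tool goes at most 62.5 mm and 10.7 degrees, less where a joint would pass 70% of its speed; a pose out of reach is approached as far as the arm can. A call with a number of a shift or a turn outside -1 to 1 is refused whole. A call with a gripper value outside its range is refused whole. The fingers move at their own pace and stop on an object; the grip force is fixed at half the most. Time passes only in rows, so rows that do not move let the fingers close. It gives the time, the measured TCP pose, the force and the opening at its end, in the units of the state.
- manip.state(): the state, without advancing time (a new reading comes with each control period).
- imaging.grab_frame(name): name is "scene" or "top" or "wrist"; returns a dict with "frame" (400x640x3 uint8, blue, green, red), "mtx" (3x3 intrinsics, pixels), "k1" (the pictures are not rectified: a ray, as slopes to the right and down, at radius r is drawn at 1 + k1 r^2 times it, then the intrinsics apply), "world_to_cam" (4x4, takes a point from world to camera coordinates). Camera axes: x right, y down, z forward; pixel columns grow to the right and rows downward; lengths in m; the calibration is good to about 2 mm. A picture is of the moment at which its call begins. There is no depth.
- manip.job_done(): hands the job in, once; it reports no verdict.
The state is a dict: "time": time; "joint_pos": joint angles; "joint_vel": joint speeds; "joint_efforts": joint torques, N m; "tool_pos": TCP position; "tool_rot": TCP orientation; "contact_force": force on the tool from outside, world axes, zero at the start; "ft_torque": the same for the moment, N m; "gripper_width": opening from 0.0 (shut) to 1.0 (fully open).
Only numpy, scipy, OpenCV 4.12 (cv2) and the standard library are available. Lean on these libraries where they do the work, as an engineer would, in place of code of your own. Each camera call takes 0.05 s, during which the arm holds its last target. There are 200 camera calls.

### The job

Roll the white limb tube over the layout board, pushing its top or its back sideways with the fingertips, until it rests centred on the red line, lying along it and within its length, ready to be marked out. Let it roll rather than slide, do not pick it up, and leave the blue tube, the servo, the yellow figure and the screwdriver where they are.

Things in the scene. Friction and masses are not known exactly. Their poses are not given: they have to be found in the camera images.
- white_tube: white limb tube: cylinder 48 mm in diameter, 140 mm long, 80-160 g, lying on the board within 0.07 rad of parallel to the line, its axis 100-135 mm to either side. Origin at its middle, on its axis; x along it; z starts up, through a black stripe, and turns as it rolls. Rolls without slip under a light press on top; wedges if pushed between axis and top; runs on up to 20 mm if pushed fast.
- blue_tube: bystander: a blue tube of the same size and frame, lying 100 to 135 mm from the line on the other side of it, free to roll; not to be disturbed
- line (a point): middle of the straight red line painted on the fixed grey layout board, on the board's top face, 6 mm above the bench. The line is 220 mm long (along this point's x) and 6 mm wide; y points across it in the board's plane, z up. Board 260 mm along the line, 480 mm across, a white stripe along each 480 mm edge.
- servo: bystander: small black and orange servo motor standing on the bench beyond the board, 54 x 32 x 42 mm, origin under its middle
- figure: bystander: small yellow printed figure like a chess pawn, 64 mm tall and 34 mm wide, standing on the bench beyond the board, origin under its middle
- screwdriver: bystander: screwdriver with a red handle, 200 mm long along its x and 26 mm thick, lying on the bench off the board's right-hand (-y) edge, origin under its middle
Things that resemble listed ones, but are neither listed nor needed, are in the scene too. Several things have the shape of the white_tube; the one meant has the colours described above.

How it is judged:
On the way:
1. the white tube has rolled more than a quarter turn on the board (angle between white_tube's own z axis and vertical above 1.8 rad and z of white_tube in the frame of line below 0.03 m), for 0.1 s.
At the end, for the whole second after the job is handed in: the white tube lies at rest on the board with its axis over the red line: its middle within 7 mm of the line sideways, its direction within 0.14 rad (8 degrees) of the line's, and its middle within 40 mm of the line's middle lengthwise, so that the line reaches past both ends (y of white_tube in the frame of line between -0.007 and 0.007 m and x of white_tube in the frame of line between -0.04 and 0.04 m and z of white_tube in the frame of line between 0.021 and 0.027 m and angle between the x axis of white_tube and the x axis of line, either way round below 0.14 rad and linear speed of white_tube below 0.01 m/s); the robot touches nothing.
It fails at once if the white tube was lifted more than 10 mm off the board (z of white_tube in the frame of line above 0.034 m).
It fails at once if the blue tube was moved more than 12 mm (distance of blue_tube from where it was at the start of the episode above 0.012 m).
It fails at once if the servo, the figure or the screwdriver was moved more than 12 mm (distance of any of servo, figure, screwdriver from where it was at the start of the episode above 0.012 m).
It also fails if it takes over 64 s, if anything falls off the work surface, if the arm or the gripper's body presses on something with over 40 N, if the wrist force passes 120 N, or if a joint passes its speed limit or range.

## Working session

There is one attempt and no reset: what is moved stays moved. The work goes in short steps, Python scripts to look and compute and a shell command to move; the robot and the scene stay as the last step left them, time stands still between calls to the robot, and variables do not carry over. Pictures are saved under pics/ and viewed, about 8 in all and at most 12, crops included, and the job is handed in when it is done.

```bash
ls; mkdir -p pics; python3 - <<'E'
from plant import manip, imaging
import cv2
for n in("top","scene"):
    f=imaging.grab_frame(n); cv2.imwrite(f"pics/{n}0.png",f["frame"])
    print(n,f["mtx"].tolist(),f["k1"],f["world_to_cam"])
print(manip.state())
E
```

```text
pics
top [[374.7032487113816, 0.0, 312.78902146177217], [0.0, 374.7032487113816, 200.3906815974001], [0.0, 0.0, 1.0]] -0.0865169517244432 [[ 0.02270111 -0.99915166  0.0343602  -0.03338274]
 [-0.98517102 -0.02820357 -0.1692413   0.59340574]
 [ 0.17006681 -0.03000871 -0.98497551  0.89790703]
 [ 0.          0.          0.          1.        ]]
scene [[451.34393149398284, 0.0, 316.79024351055597], [0.0, 451.34393149398284, 194.17105550059406], [0.0, 0.0, 1.0]] 0.045264387742042916 [[-0.48643272  0.87363602  0.01197158  0.30588957]
 [ 0.67603133  0.3850177  -0.62828577 -0.35547854]
 [-0.55350235 -0.29752559 -0.77789052  1.39801138]
 [ 0.          0.          0.          1.        ]]
{'time': 0.1, 'joint_pos': array([ 1.18700022e+00,  5.33175906e-02,  1.61418737e+00, -5.11652037e-06,
        1.47599352e+00, -1.19008588e-01]), 'joint_vel': array([-8.44989325e-04, -2.62424496e-03, -2.44217159e-03, -8.87925713e-04,
        7.63003878e-05, -1.42489818e-04]), 'joint_efforts': array([ 5.42353773e-04, -3.94899380e+01, -3.71364498e+01, -2.65323609e-05,
        3.95374722e-03,  2.99665180e-05]), 'tool_pos': array([0.16335438, 0.60267876, 0.23015105]), 'tool_rot': array([ 4.87202044e-04,  7.94261476e-01,  6.07575345e-01, -8.18951327e-04]), 'contact_force': array([-0.27735013, -1.14166445, -0.32044807]), 'ft_torque': array([0.04473251, 0.00120536, 0.05607242]), 'gripper_width': 0.9992790515025756}
```

View pics/top0.png

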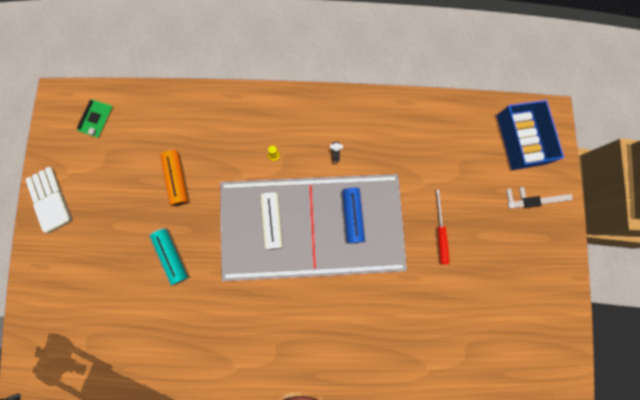

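View pics/scene0.png

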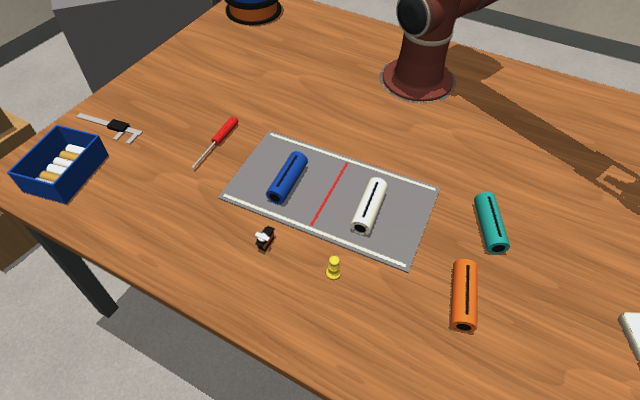

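The top view shows the white tube at (271,220), the red line at (312,226), the blue tube at (353,215), the servo at (336,152), the figure at (273,153) and the screwdriver at (442,230). Things with the same shape as the white tube: blue (353,215), teal (168,256), orange (173,177). Other white things: sticks at (48,200) and box contents at (527,137). By the description I choose the white one on the board at (271,220).

```bash
cat > h.py <<'E'
import numpy as np, cv2
from plant import manip, imaging
def ray(f,px,z):
    p=(np.asarray(px,float).reshape(-1,2)-f["mtx"][:2,2])/f["mtx"][0,0]
    s=p.copy()
    for _ in range(20): s=p/(1+f["k1"]*(s**2).sum(1,keepdims=True))
    R=f["world_to_cam"][:3,:3];t=f["world_to_cam"][:3,3]
    d=np.c_[s,np.ones(len(s))]@R; c=-R.T@t
    return (c+d*((z-c[2])/d[:,2])[:,None])[:,:2]
def masks(f):
    im=f["frame"]; h=cv2.cvtColor(im,cv2.COLOR_BGR2HSV); H,S,V=cv2.split(h)
    red=((H<6)|(H>174))&(S>120)&(V>90)
    blue=(H>105)&(H<125)&(S>120)&(V>50)
    white=(S<60)&(V>175)
    yel=(H>22)&(H<35)&(S>150)
    return dict(red=red,blue=blue,white=white,yel=yel)
def blobs(m,amin=15):
    n,l,st,c=cv2.connectedComponentsWithStats(m.astype(np.uint8),connectivity=8)
    return [(st[i,4],c[i],np.argwhere(l==i)[:,::-1]) for i in range(1,n) if st[i,4]>=amin]
def line(xy):   # centre (mid of extents), direction, length, width
    (c,(w,h),a)=cv2.minAreaRect((xy*1000).astype(np.float32))
    b=cv2.boxPoints((c,(w,h),a)); e=b[1]-b[0]; g=b[2]-b[1]
    d=e if np.hypot(*e)>np.hypot(*g) else g
    d=d/np.hypot(*d); d=d*np.sign(d[0])
    return np.array(c)/1000,d,max(w,h),min(w,h)
def report(names=("top","scene")):
    for n in names:
        f=imaging.grab_frame(n); M=masks(f)
        for k,z in (("red",.006),("white",.03),("blue",.03),("yel",.03)):
            for a,c,p in blobs(M[k]):
                xy=ray(f,p,z)
                if not((xy[:,0].mean()>.3)&(xy[:,0].mean()<.85)&(abs(xy[:,1].mean())<.36)):continue
                c0,d,L,W=line(xy)
                print(n,k,a,"px",c.round(),"xy",c0.round(4),"mean",xy.mean(0).round(4),"ang",round(float(np.arctan2(d[1],d[0])),3),"LxW",round(L),round(W))
E
python3 - <<'E'
from h import *
report()
f=imaging.grab_frame("top")
im=f["frame"]; V=im.max(2)
for nm,(u0,v0,u1,v1),th in (("whitestripe",(262,195,282,247),120),("bluestripe",(345,190,364,242),45)):
    m=np.zeros(V.shape,bool); m[v0:v1,u0:u1]=V[v0:v1,u0:u1]<th
    for a,c,p in blobs(m): 
        xy=ray(f,p,.054); c0,d,L,W=line(xy); print(nm,a,c.round(1),c0.round(4),np.arctan2(d[1],d[0]).round(3),L,W)
cv2.imwrite("pics/crop.png",cv2.resize(im[140:290,210:460],None,fx=3.2,fy=3.2,interpolation=cv2.INTER_CUBIC))
E
```

```text
top red 159 px [312. 226.] xy [ 0.5341 -0.0194] mean [ 0.5342 -0.0194] ang 0.078 LxW 214 5
top white 65 px [336. 146.] xy [ 0.7467 -0.0774] mean [ 0.7463 -0.0774] ang -1.536 LxW 32 17
top white 1014 px [309. 182.] xy [ 0.6398 -0.0093] mean [ 0.6476 -0.0078] ang -1.495 LxW 455 35
top white 954 px [271. 220.] xy [0.5459 0.0877] mean [0.5449 0.088 ] ang 0.127 LxW 146 48
top white 41 px [439. 205.] xy [ 0.5912 -0.3529] mean [ 0.5946 -0.353 ] ang 0.077 LxW 88 4
top white 1214 px [314. 271.] xy [ 0.425  -0.0293] mean [ 0.4168 -0.0275] ang -1.495 LxW 460 36
top blue 903 px [353. 215.] xy [ 0.5633 -0.1234] mean [ 0.5621 -0.1233] ang 0.099 LxW 142 44
top yel 132 px [273. 153.] xy [0.7225 0.091 ] mean [0.722  0.0897] ang 0.486 LxW 40 28
scene red 183 px [328. 194.] xy [ 0.5322 -0.0176] mean [ 0.5382 -0.0172] ang 0.075 LxW 219 6
scene white 512 px [353. 161.] xy [ 0.4356 -0.0172] mean [ 0.435  -0.0087] ang -1.495 LxW 449 11
scene white 19 px [208. 149.] xy [ 0.5796 -0.3471] mean [ 0.5794 -0.3469] ang 0.072 LxW 55 3
scene white 16 px [196. 162.] xy [ 0.6302 -0.3436] mean [ 0.6311 -0.3433] ang 0.13 LxW 36 4
scene white 801 px [370. 201.] xy [0.5254 0.086 ] mean [0.528  0.0865] ang 0.131 LxW 152 44
scene white 679 px [315. 230.] xy [6.646e-01 1.000e-04] mean [0.6641 0.0099] ang -1.495 LxW 446 10
scene white 84 px [262. 236.] xy [ 0.7351 -0.0802] mean [ 0.7353 -0.0796] ang 1.255 LxW 33 18
scene blue 917 px [287. 176.] xy [ 0.5578 -0.1223] mean [ 0.5576 -0.1215] ang 0.107 LxW 172 49
scene yel 251 px [333. 268.] xy [0.726  0.0921] mean [0.7278 0.094 ] ang 0.515 LxW 52 29
```

View pics/crop.png

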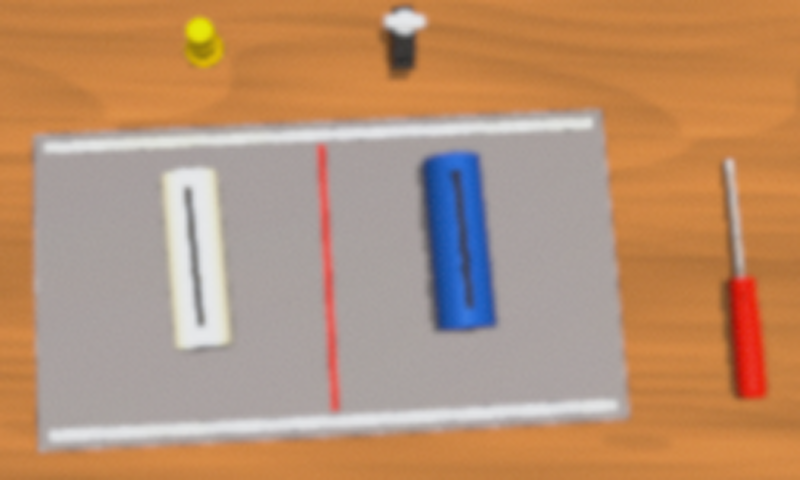

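The crop confirms the choice: a white tube with a black stripe on top, left of the line. The blue one is on the right. In the line's frame the white tube sits at about (x +20, y +106) mm, skewed by about 0.05 rad, and the blue at y −105 mm. Both match the brief.

I'll lay the open jaws along the line, lower them behind the tube on its +y side, and push slowly at axis height.

```bash
python3 -m pendant '[[[0,0,-0.0326,0.126,-0.155,-0.02,1],[0,0,-0.0326,0.126,-0.155,-0.02,1],[0,0,-0.0326,0.126,-0.155,-0.02,1],[0,0,-0.0326,0.126,-0.155,-0.02,1],[0,0,-0.0326,0.126,-0.155,-0.02,1],[0,0,-0.0326,0.126,-0.155,-0.02,1],[0,0,-0.0326,0.126,-0.155,-0.02,1],[0,0,-0.0326,0.126,-0.155,-0.02,1],[0,0,-0.0326,0.126,-0.155,-0.02,1],[0,0,-0.0326,0.126,-0.155,-0.02,1],[0,0,-0.0326,0.126,-0.155,-0.02,1],[0,0,-0.0326,0.126,-0.155,-0.02,1],[0,0,0,0,0,0,1],[0,0,0,0,0,0,1]]]'
cat >> h.py <<'E'
O=np.array([.5340,-.0187]);A=.077
def tcp():
    s=manip.state();d=s["tool_pos"][:2]-O;c,n=np.cos(A),np.sin(A)
    w,x,y,z=s["tool_rot"]
    print("t",s["time"],"tcp",s["tool_pos"].round(4),"line frame mm",(1000*np.array([c*d[0]+n*d[1],-n*d[0]+c*d[1]])).round(1),"jaw yaw",round(float(np.arctan2(2*(x*y+w*z),1-2*(y*y+z*z))),3),"F",s["contact_force"].round(1))
E
python3 -c "
from h import *
tcp()"
```

```text
time: 2.0
tool_pos: [0.5412, 0.1384, 0.1711]
tool_rot: [-0.0, 0.999, 0.039, -0.0]
contact_force: [-0.1, 1.0, -0.6]
gripper_width: 0.998
t 2.0 tcp [0.5412 0.1384 0.1711] line frame mm [ 19.3 156.1] jaw yaw 0.077 F [-0.1  1.  -0.6]
```

```bash
python3 -m pendant '[[[0,0,0,0,0,-0.0815,1],[0,0,0,0,0,-0.0815,1],[0,0,0,0,0,-0.0815,1],[0,0,0,0,0,-0.0815,1],[0,0,0,0,0,-0.0815,1],[0,0,0,0,0,-0.0815,1],[0,0,0,0,0,-0.0815,1],[0,0,0,0,0,-0.0815,1],[0,0,0,0,0,0,1],[0,0,0,0,0,0,1]]]' >/dev/null
python3 - <<'E'
from h import *
tcp()
a=imaging.grab_frame("scene")["frame"];cv2.imwrite("pics/s1.png",cv2.resize(a[100:300,200:460],None,fx=3,fy=3))
E
```

```text
t 3.25 tcp [0.5421 0.1382 0.0087] line frame mm [ 20.1 155.8] jaw yaw 0.077 F [1.5 0.9 0.4]
```

View pics/s1.png

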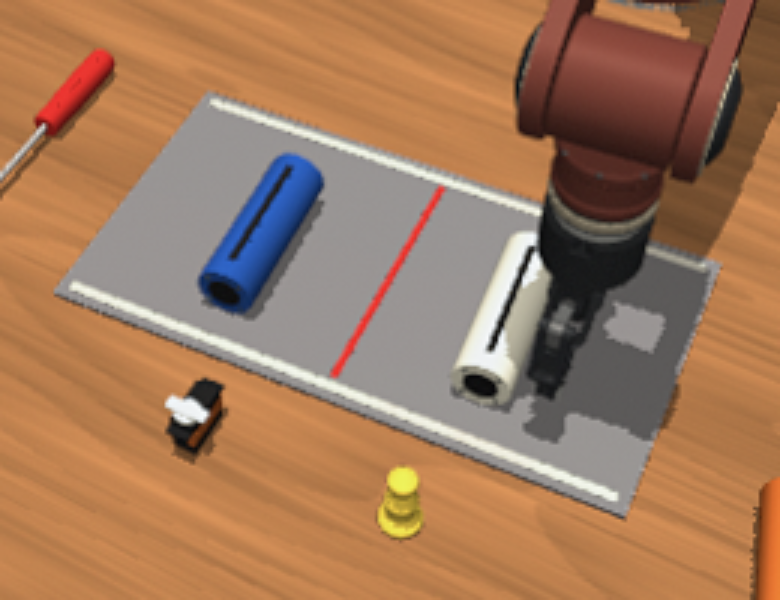

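The finger stands just behind the tube, near crop pixel (550,370), with its tip just clear of the board. I'll push slowly across, at about 20 mm/s.

```bash
python3 -m pendant '[[[0,0,0,0.0008,-0.01,0,1],[0,0,0,0.0008,-0.01,0,1],[0,0,0,0.0008,-0.01,0,1],[0,0,0,0.0008,-0.01,0,1],[0,0,0,0.0008,-0.01,0,1],[0,0,0,0.0008,-0.01,0,1],[0,0,0,0.0008,-0.01,0,1],[0,0,0,0.0008,-0.01,0,1],[0,0,0,0.0008,-0.01,0,1],[0,0,0,0.0008,-0.01,0,1],[0,0,0,0.0008,-0.01,0,1],[0,0,0,0.0008,-0.01,0,1],[0,0,0,0.0008,-0.01,0,1],[0,0,0,0.0008,-0.01,0,1],[0,0,0,0.0008,-0.01,0,1],[0,0,0,0.0008,-0.01,0,1],[0,0,0,0,0,0,1],[0,0,0,0,0,0,1],[0,0,0,0,0,0,1],[0,0,0,0,0,0,1]]]' >/dev/null
python3 - <<'E'
from h import *
tcp()
a=imaging.grab_frame("scene")["frame"];cv2.imwrite("pics/s2.png",cv2.resize(a[100:300,200:460],None,fx=3,fy=3))
report()
E
```

```text
t 5.8 tcp [0.5447 0.0983 0.0083] line frame mm [ 19.7 115.8] jaw yaw 0.077 F [-0.2  0.3  0. ]
top red 11482 px [245. 299.] xy [0.3701 0.1467] mean [0.3441 0.1489] ang -0.057 LxW 567 184
top red 152 px [312. 226.] xy [ 0.5341 -0.0195] mean [ 0.5335 -0.0195] ang 0.076 LxW 214 5
top white 70 px [336. 146.] xy [ 0.7459 -0.0777] mean [ 0.7462 -0.0776] ang -1.205 LxW 32 19
top white 9290 px [345. 228.] xy [ 0.5378 -0.0978] mean [ 0.5303 -0.1037] ang -1.494 LxW 308 252
top white 22 px [264. 180.] xy [0.6466 0.1109] mean [0.6466 0.1109] ang -1.541 LxW 49 3
top white 56 px [439. 206.] xy [ 0.5899 -0.3527] mean [ 0.5923 -0.3526] ang 0.077 LxW 91 4
top white 52 px [252. 238.] xy [0.4964 0.1335] mean [0.4957 0.1338] ang -1.543 LxW 31 10
top blue 902 px [353. 215.] xy [ 0.5633 -0.1234] mean [ 0.5623 -0.1233] ang 0.099 LxW 142 44
top yel 134 px [273. 153.] xy [0.723  0.0912] mean [0.7221 0.0896] ang 0.486 LxW 41 28
scene red 181 px [328. 194.] xy [ 0.5322 -0.0176] mean [ 0.5388 -0.0171] ang 0.075 LxW 219 6
scene white 309 px [316. 149.] xy [ 0.4427 -0.1114] mean [ 0.4425 -0.1078] ang -1.498 LxW 260 12
scene white 44 px [203. 154.] xy [ 0.5985 -0.3453] mean [ 0.6005 -0.3453] ang 0.083 LxW 99 4
scene white 584 px [354. 201.] xy [0.5333 0.0566] mean [0.5466 0.0528] ang 0.127 LxW 145 45
scene white 43 px [428. 187.] xy [0.4196 0.1888] mean [0.4196 0.1893] ang -1.492 LxW 36 8
scene white 756 px [315. 230.] xy [6.645e-01 1.000e-04] mean [0.6638 0.0095] ang -1.496 LxW 446 10
scene white 84 px [262. 236.] xy [ 0.7351 -0.0802] mean [ 0.7353 -0.0796] ang 1.255 LxW 33 18
scene blue 917 px [287. 176.] xy [ 0.5578 -0.1223] mean [ 0.5578 -0.1215] ang 0.107 LxW 172 49
scene yel 252 px [333. 268.] xy [0.726  0.0921] mean [0.7278 0.094 ] ang 0.515 LxW 52 29
```

View pics/s2.png

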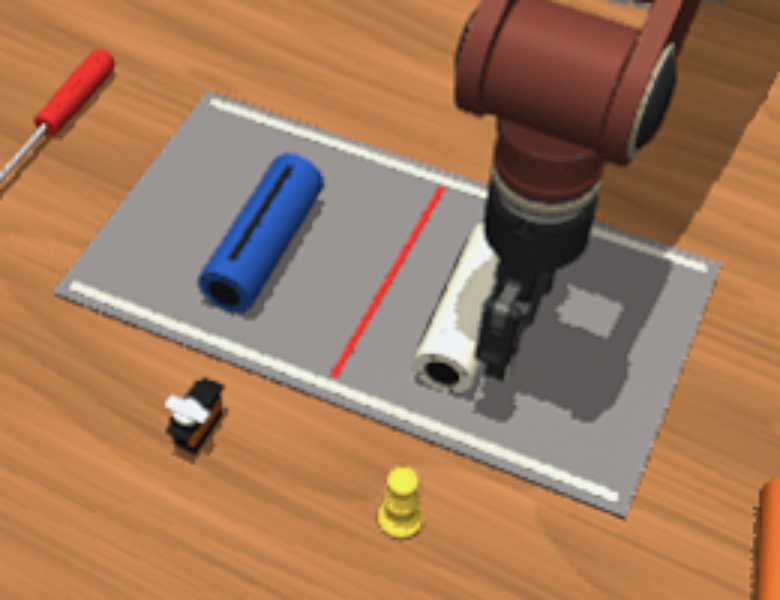

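The tube is rolling: the stripe has gone out of view, the tube's end is at crop pixel (440,370), and it has moved about 30 mm. The wrist force is about zero and the blue tube hasn't moved. I'll continue.

```bash
python3 -m pendant '[[[0,0,0,0.0008,-0.01,0,1],[0,0,0,0.0008,-0.01,0,1],[0,0,0,0.0008,-0.01,0,1],[0,0,0,0.0008,-0.01,0,1],[0,0,0,0.0008,-0.01,0,1],[0,0,0,0.0008,-0.01,0,1],[0,0,0,0.0008,-0.01,0,1],[0,0,0,0.0008,-0.01,0,1],[0,0,0,0.0008,-0.01,0,1],[0,0,0,0.0008,-0.01,0,1],[0,0,0,0.0008,-0.01,0,1],[0,0,0,0.0008,-0.01,0,1],[0,0,0,0.0008,-0.01,0,1],[0,0,0,0.0008,-0.01,0,1],[0,0,0,0.0008,-0.01,0,1],[0,0,0,0.0008,-0.01,0,1],[0,0,0,0.0008,-0.01,0,1],[0,0,0,0.0008,-0.01,0,1],[0,0,0,0.0008,-0.01,0,1],[0,0,0,0.0008,-0.01,0,1]]]' >/dev/null
python3 -m pendant '[[[0,0,0,0.0004,-0.005,0,1],[0,0,0,0.0004,-0.005,0,1],[0,0,0,0.0004,-0.005,0,1],[0,0,0,0.0004,-0.005,0,1],[0,0,0,0.0004,-0.005,0,1],[0,0,0,0.0004,-0.005,0,1],[0,0,0,0,0,0,1],[0,0,0,0,0,0,1],[0,0,0,0,0,0,1],[0,0,0,0,0,0,1],[0,0,0,0,0,0,1],[0,0,0,0,0,0,1]]]' >/dev/null
python3 - <<'E'
from h import *
tcp()
f=imaging.grab_frame("scene");a=f["frame"];cv2.imwrite("pics/s3.png",cv2.resize(a[100:300,200:460],None,fx=3,fy=3))
report(("scene",))
E
```

```text
t 9.95 tcp [0.5494 0.0407 0.0083] line frame mm [19.9 58.1] jaw yaw 0.077 F [ 0.5  0.2 -0.5]
scene red 25 px [313. 221.] xy [ 0.6291 -0.0103] mean [ 0.6293 -0.0102] ang 0.076 LxW 25 6
scene white 223 px [303. 145.] xy [ 0.4456 -0.1461] mean [ 0.4451 -0.1433] ang -1.49 LxW 190 11
scene white 44 px [203. 154.] xy [ 0.5985 -0.3453] mean [ 0.6005 -0.3453] ang 0.083 LxW 99 4
scene white 482 px [329. 195.] xy [0.5464 0.0006] mean [ 0.5599 -0.0047] ang 0.131 LxW 135 45
scene white 98 px [420. 184.] xy [0.4217 0.169 ] mean [0.4215 0.1695] ang -1.476 LxW 75 10
scene white 758 px [315. 230.] xy [6.645e-01 1.000e-04] mean [0.6637 0.0098] ang -1.496 LxW 446 10
scene white 84 px [262. 236.] xy [ 0.7351 -0.0802] mean [ 0.7353 -0.0796] ang 1.255 LxW 33 18
scene blue 919 px [287. 176.] xy [ 0.5578 -0.1223] mean [ 0.5578 -0.1215] ang 0.107 LxW 172 49
scene yel 250 px [333. 268.] xy [0.726  0.0921] mean [0.7278 0.0941] ang 0.515 LxW 52 29
```

View pics/s3.png

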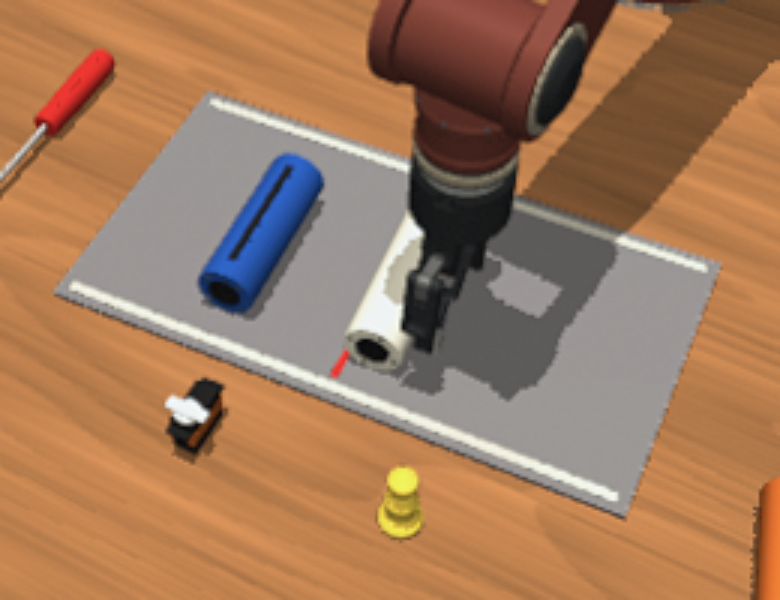

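The tube's end is now at crop pixel (373,348), right of the line, with about 20 mm still to go. I'll push about 18 mm more at 10 mm/s, then back off and measure.

```bash
python3 -m pendant '[[[0,0,0,0.0004,-0.005,0,1],[0,0,0,0.0004,-0.005,0,1],[0,0,0,0.0004,-0.005,0,1],[0,0,0,0.0004,-0.005,0,1],[0,0,0,0.0004,-0.005,0,1],[0,0,0,0.0004,-0.005,0,1],[0,0,0,0.0004,-0.005,0,1],[0,0,0,0.0004,-0.005,0,1],[0,0,0,0.0004,-0.005,0,1],[0,0,0,0.0004,-0.005,0,1],[0,0,0,0.0004,-0.005,0,1],[0,0,0,0.0004,-0.005,0,1],[0,0,0,0.0004,-0.005,0,1],[0,0,0,0.0004,-0.005,0,1],[0,0,0,0,0,0,1],[0,0,0,0,0,0,1],[0,0,0,0,0,0,1],[0,0,0,0,0,0,1]]]'
python3 -c "
from h import *
tcp()"
python3 -m pendant '[[[0,0,0,-0.004,0.05,0,1],[0,0,0,-0.008,0.1,0,1],[0,0,0,-0.01,0.1,0,1],[0,0,0,0,0.1,0.2,1],[0,0,0,0,0.2,0.2,1],[0,0,0,0,0.2,0.2,1],[0,0,0,-0.1,0.2,0.1,1],[0,0,0,-0.1,0.2,0,1],[0,0,0,-0.1,0.2,0,1],[0,0,0,0,0,0,1],[0,0,0,0,0,0,1]]]'
python3 - <<'E'
from h import *
report()
f=imaging.grab_frame("top");cv2.imwrite("pics/t4.png",cv2.resize(f["frame"][140:290,210:460],None,fx=3.2,fy=3.2))
E
```

```text
time: 12.3
tool_pos: [0.5507, 0.0232, 0.0083]
tool_rot: [0.0, 0.999, 0.039, 0.0]
contact_force: [0.7, -0.3, 0.2]
gripper_width: 1.002
t 12.3 tcp [0.5507 0.0232 0.0083] line frame mm [19.9 40.5] jaw yaw 0.077 F [ 0.7 -0.3  0.2]
time: 13.68
tool_pos: [0.4699, 0.3493, 0.1715]
tool_rot: [0.0, 0.999, 0.039, -0.0]
contact_force: [-0.6, -0.1, -0.1]
gripper_width: 0.999
top red 42 px [314. 256.] xy [ 0.4557 -0.0254] mean [ 0.4561 -0.0255] ang 0.089 LxW 57 5
top white 68 px [336. 146.] xy [ 0.7467 -0.0774] mean [ 0.7463 -0.0774] ang -1.536 LxW 32 17
top white 15039 px [310. 229.] xy [ 0.5317 -0.019 ] mean [ 0.5229 -0.015 ] ang -1.495 LxW 466 252
top white 56 px [439. 206.] xy [ 0.5899 -0.3527] mean [ 0.5917 -0.3527] ang 0.078 LxW 91 4
top blue 903 px [353. 215.] xy [ 0.5633 -0.1233] mean [ 0.5624 -0.1233] ang 0.106 LxW 142 44
top yel 135 px [273. 153.] xy [0.723  0.0912] mean [0.7222 0.0897] ang 0.486 LxW 41 28
scene red 17 px [345. 165.] xy [ 0.4342 -0.0246] mean [ 0.4338 -0.025 ] ang 0.123 LxW 23 6
scene red 19 px [312. 222.] xy [ 0.6323 -0.0101] mean [ 0.6325 -0.01  ] ang 0.128 LxW 18 5
scene white 548 px [352. 161.] xy [ 0.4355 -0.0172] mean [ 0.4351 -0.0112] ang -1.495 LxW 449 11
scene white 42 px [203. 154.] xy [ 0.5985 -0.3453] mean [ 0.6005 -0.3454] ang 0.083 LxW 99 4
scene white 864 px [328. 188.] xy [ 0.539  -0.0185] mean [ 0.5415 -0.0178] ang 0.117 LxW 152 44
scene white 723 px [315. 230.] xy [0.6644 0.    ] mean [0.6639 0.0094] ang -1.495 LxW 446 10
scene white 84 px [262. 236.] xy [ 0.7351 -0.0802] mean [ 0.7353 -0.0796] ang 1.255 LxW 33 18
scene blue 916 px [287. 176.] xy [ 0.5578 -0.1223] mean [ 0.5577 -0.1215] ang 0.107 LxW 172 49
scene yel 251 px [333. 268.] xy [0.726  0.0921] mean [0.7277 0.0941] ang 0.515 LxW 52 29
```

View pics/t4.png

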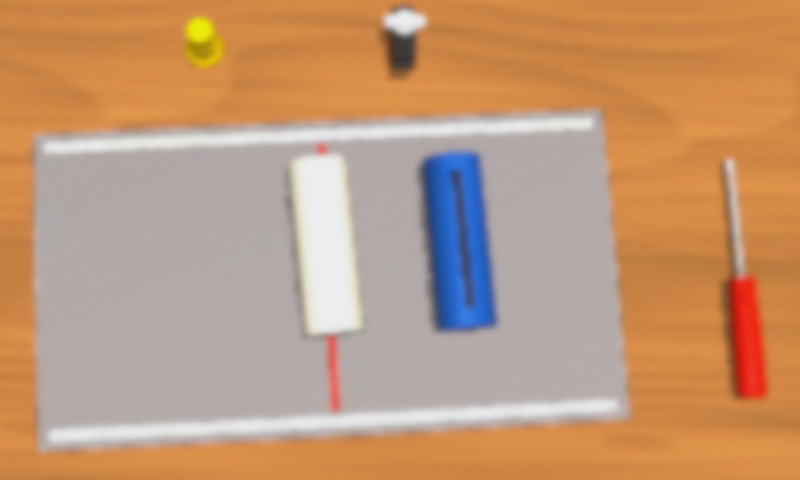

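```bash
python3 - <<'E'
from h import *
f=imaging.grab_frame("top");im=f["frame"]
m=np.zeros(im.shape[:2],bool);r=(slice(185,248),slice(295,328))
sub=im[r].astype(int);m[r]=sub.min(2)>195
g=imaging.grab_frame("scene")
for n,F,b in(("top",f,blobs(m,300)),("scene",g,[x for x in blobs(masks(g)["white"],300) if abs(x[1][0]-328)<4 and abs(x[1][1]-188)<6])):
  for a,c,p in b:
    xy=ray(F,p,.03);c0,d,L,W=line(xy);C,S=np.cos(A),np.sin(A)
    for q in(c0,xy.mean(0)):
        e=q-O;print(n,a,"line frame mm",(1000*np.array([C*e[0]+S*e[1],-S*e[0]+C*e[1]])).round(1),"rel ang",(np.arctan2(d[1],d[0])-A).round(3),L,W)
# axis end points from both dark bore holes in scene view
V=g["frame"].max(2);k=np.zeros(V.shape,bool);k[195:225,300:330]=V[195:225,300:330]<40
for a,c,p in blobs(k,8):
    q=ray(g,[p.min(0)/2+p.max(0)/2],.03)[0]-O;print("hole",a,c,(1000*np.array([C*q[0]+S*q[1],-S*q[0]+C*q[1]])).round(1))
E
```

```text
top 837 line frame mm [25.2  0.5] rel ang 0.042 144.40185546875 39.19158172607422
top 837 line frame mm [24.   0.4] rel ang 0.042 144.40185546875 39.19158172607422
scene 863 line frame mm [ 5.  -0.2] rel ang 0.04 152.15931701660156 44.33882141113281
scene 863 line frame mm [7.5 0.3] rel ang 0.04 152.15931701660156 44.33882141113281
hole 52 [316.5 214. ] [90.   7.5]
```

The silhouettes give y between −0.2 and +0.5 mm, but the tube-end hole suggests about +5 mm. I'll settle it with an edge-based measurement before handing in.

```bash
python3 - <<'E'
from h import *
C,S=np.cos(A),np.sin(A)
f=imaging.grab_frame("top");im=cv2.GaussianBlur(f["frame"],(3,3),0).astype(float)
L=lambda q:(1000*np.array([C*(q-O)[0]+S*(q-O)[1],-S*(q-O)[0]+C*(q-O)[1]]))
for v in (193,200,208,216,224,232,240):
    r=im[v,290:335]; d=np.abs(np.diff(r,axis=0)).sum(1); mid=int(round(311.5+(v-215)*.08))-290
    # outermost strong gradients either side
    i=np.where(d>18)[0]; lo,hi=i.min()+290.5,i.max()+290.5
    q1,q2=L(ray(f,[[lo,v]],.03)[0]),L(ray(f,[[hi,v]],.03)[0]); print(v,lo,hi,"axis x,y",((q1+q2)/2).round(1),"w",(q1-q2)[1].round(1))
print(im[216,292:332,2].astype(int)); print(im[216,292:332,0].astype(int))
g=imaging.grab_frame("scene")
a=g["frame"][150:240,285:365];cv2.imwrite("pics/s5.png",cv2.resize(a,None,fx=6,fy=6,interpolation=cv2.INTER_NEAREST))
E
```

```text
193 299.5 318.5 axis x,y [83.5  3.8] w 49.3
200 298.5 319.5 axis x,y [65.   4.7] w 54.3
208 298.5 320.5 axis x,y [44.   4.5] w 56.7
216 299.5 320.5 axis x,y [23.2  4.4] w 54.0
224 300.5 321.5 axis x,y [2.4 2.9] w 53.8
232 301.5 322.5 axis x,y [-18.2   1.4] w 53.6
240 304.5 323.5 axis x,y [-38.8  -2.6] w 48.4
[176 177 177 177 177 177 177 174 165 158 168 195 219 231 235 236 236 236
 236 236 236 236 236 236 236 235 231 220 202 186 179 178 178 178 178 177
 177 177 178 178]
[168 168 169 168 167 168 168 165 156 145 148 169 196 216 227 234 237 238
 239 239 239 239 239 238 235 230 219 200 180 169 167 168 168 168 168 168
 167 168 168 168]
```

View pics/s5.png

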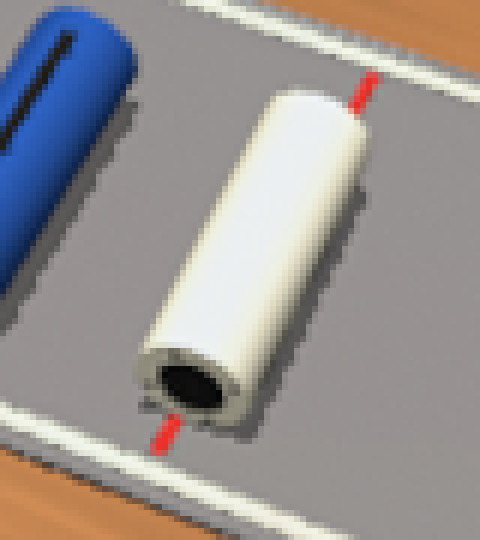

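In the scene crop the tube lies along the line, and the line comes out under the middle of the near end, at (180,420). The edge fit is pulled toward +y by the shadow; corrected for that, it gives y of about +1.3 mm, and the hole with the line's own offset removed gives about +3.4 mm. All estimates are inside ±7 mm, x is about 24 mm and the skew about 0.04 rad. The blue tube hasn't moved, so I'm handing in.

```bash
python3 -c "
from plant import manip
print(manip.state()['time'],manip.job_done())"
```

```text
the job is handed in; nothing more can be done
14.025 None
```

I rolled the white tube onto the red line and handed the job in at 14.0 s. I pushed its back slowly at axis height with both open fingertips, then moved the arm clear.

**Tube position:**
- **Sideways:** the estimates disagree by a few mm, but all are inside the 7 mm limit. The silhouettes give −0.2 to +0.5 mm, and the edges corrected by eye for shadow about +1.3 mm. The tube-end hole gives about +3.4 mm corrected, +4.7 mm raw. The uncorrected edge fit reads +4.4 mm at mid-length, but it includes the shadow and comes out too wide (54 mm against 48 mm).
- **Lengthwise:** about +24 mm by the top view and +20 mm by the hole, against a 40 mm limit. The scene silhouette read lower, at +5 to +7.5 mm.
- **Direction:** about 0.04 rad off the line, against a 0.14 rad limit.

**Rolling:** the black stripe went out of sight over about 106 mm of travel, so the tube rolled. I did not measure the angle it turned through.

**Bystanders:** the blue tube and the yellow figure measured the same before and after, to within 1 mm. The servo's white part and the screwdriver's shaft showed no shift either.

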